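Feed the key rack past the sprung gate

TASK

In the key-cutting corner, press the orange paddle down with one fingertip to swing the yellow gate bar up, and keep it held up while another finger pushes the blue key rack along the chute from behind until it is fully home against the red end stop. Then let the paddle go so that the gate drops shut behind the rack. Only touch and push: do not lift the rack, do not let the rack and the gate bar bump or rub, and leave everything else on the bench where it is.

Things in the scene. Friction and masses are not known exactly. Their poses are not given: they have to be found in the camera images.
- chute: Feed chute fixed to the bench. Origin: on the bench surface (z 0), on the chute centre line, in the gate plane. +y: the way the rack is pushed; +x: the orange paddle side. Dark base plate x -45..120, y -285..115 mm, 6 mm thick; its top is the chute floor. Aluminium side walls 54 mm apart inside, 3 mm thick, tops 24 mm above the bench, y -237..96 mm.
- end_stop (a point): Top centre of the front face of the red end stop across the far end of the chute: chute x 0, y 92 mm, 40 mm above the bench.
- gate_hinge (a point): Point on the gate shaft in the gate plane: chute x 58, y 0 mm, 46 mm above the bench. The 10 mm shaft runs along chute y from 27 to -278 mm between grey posts (x 50..66 mm, tops 52 mm high) at y 22 and -273 mm.
- rack: Blue key rack in the chute, about 0.35 kg. Origin: centre of the underside of its block; +y forward. Block 50 x 80 (y) x 32 mm tall; key blanks stand on its middle, tops 52 mm above its underside. A flat tail 20 mm wide, 8 mm tall runs back to the push plate. Starts with its front 20 to 55 mm short of the gate. Home: front on the red stop, origin at chute y 52 mm, only the tail under the gate.
- push_face (a point): On the rear face of the upright push plate at the tail end of the rack (rack y -130 mm), 40 mm above the rack underside. The plate is 44 mm wide (x -22..22), 6 mm thick, 56 mm tall from the rack underside. Push forward (+y) on this face. With the rack home it is at chute y -78 mm.
- gate (a joint): Gate angle, rad: 0 shut, 0.95 fully open (hard stop). It turns like a seesaw on the shaft: pressing the orange paddle down on the +x side swings the yellow bar up on the other. A spring shuts it when the paddle is let go; holding it open takes about 3 to 6 N. From 0.75 rad on the bar clears the rack and its keys. The rack cannot push it open.
- gate_bar: Yellow and black gate bar, across the chute when shut: 102 mm long, 10 mm tall, 6 mm thick, with a panel 40 mm wide over the chute hanging to 26 mm above the bench. Origin: on the shaft axis in the gate plane (chute x 58, y 0, 46 mm above the bench). Fully open, its free end stands about 130 mm above the bench.
- paddle_mid (a point): Centre of the top of the orange paddle, a plate 200 mm long (chute y -268..-68 mm), 30 mm wide, 5 mm thick, fixed to the gate. Shut: slopes, outer edge up 0.75 rad, this point at chute x 92 mm, 67 mm above the bench. Fully open: nearly level, at x 94 mm, 31 mm high. It runs along the chute so that one finger can slide on it, pressing, while the other finger of the hand pushes the rack.
- padlock: Bystander, leave alone: brass padlock, 22 x 42 mm and 61 mm tall with its steel shackle. Origin: centre of its underside as it stands.
- lock_core: Bystander, leave alone: brass lock core standing on end, 30 mm across, 36 mm tall. Origin: centre of its underside as it stands.
- oil: Bystander, leave alone: yellow oil bottle, 36 mm across, 85 mm tall. Origin: centre of its underside as it stands.
- driver: Bystander, leave alone: screwdriver with a wooden handle, 160 mm long, lying. Origin: near its middle, on the bench side.
- blank_box: Bystander, leave alone: grey open box with three compartments, 90 x 120 mm, 45 mm tall. Origin: centre of its underside as it stands.
- jar: Bystander, leave alone: amber glass jar with a white cap, 48 mm across, 55 mm tall. Origin: centre of its underside as it stands.
- brush: Bystander, leave alone: small green-handled brush, 150 mm long, lying. Origin: near its middle, on the bench side.
There are look-alikes about, which are no part of the job. There is more than one size of the rack; the one meant has the size given above.

How it is judged (in metres and radians):
On the way, in this order (a step that is already met when the one before it is completed fails the run):
1. the gate is swung up by its paddle while the rack is still short of it (value of joint gate above 0.7 rad and y of rack in the frame of chute below -0.042 m), for 0.1 s.
2. the rack is pushed home against the end stop while the gate is still held up (value of joint gate above 0.6 rad and y of rack in the frame of chute between 0.047 and 0.056 m and z of rack in the frame of chute below 0.01 m), for 0.1 s.
At the end, for the whole second after the job is handed in: the rack stands flat in the chute within 5 mm of the end stop (origin 47 to 56 mm past the gate plane), at rest, and the gate has sprung shut (under 0.06 rad) (y of rack in the frame of chute between 0.047 and 0.056 m and z of rack in the frame of chute below 0.01 m and value of joint gate below 0.06 rad and linear speed of rack below 0.01 m/s and angle between rack's own z axis and vertical below 0.08 rad); the robot touches nothing.
It fails at once if the rack and the gate bar bump or rub (over 1 N) (contact force between rack and gate_bar above 1 N).
It fails at once if the rack is lifted (15 mm off the chute floor) or tipped (z of rack in the frame of chute above 0.021 m or angle between rack's own z axis and vertical above 0.25 rad).
It fails at once if a bystander is moved by more than 20 mm or knocked over (distance of any of padlock, lock_core, oil, driver, blank_box, jar, brush from where it was at the start of the episode above 0.02 m or angle between any of padlock, lock_core, oil, blank_box, jar's own z axis and vertical above 0.5 rad).
It also fails if it takes over 48 s, if anything falls off the work surface, if the arm or the gripper's body presses on something with over 40 N, if the wrist force passes 120 N, or if a joint passes its speed limit or range.

ROBOT

A 6-joint arm with a two-finger parallel gripper is mounted at the origin on the work surface. World frame = base frame: x ahead of the robot, y to its left, z up, the work surface at z = 0. Lengths are in m, angles in degrees, forces in N, time in s.
With the tool pointing down it reaches from about 0.3 to 0.75 m from the base axis. Payload 8.5 kg.
Tool frame: the origin (TCP) lies on the centre line of the jaws, within the pads' length; the fingertips stand 17 mm ahead of it and the grasp point (between the pads) lies 2 mm behind it; z points along the fingers, y is the direction in which the jaws open and shut (so a half turn about z gives the same grasp; the last joint's range is limited). The gripper opens to 88 mm and grips with 3 to 60 N. Pads are 18 mm wide; open, the fingers measure 123 mm over their backs; the gripper's body (75 mm by 187 mm) begins 45 mm behind the grasp point.
Start: joints at [63.123, 21.807, 74.336, -0, 83.858, -12.336], TCP at [0.138, 0.532, 0.256] pointing down, gripper open.
Joint ranges: [-178.18, 178.18], [-50.72, 133.34], [12.68, 142.11], [-81.47, 261.47], [9.98, 163.14], [-165.26, 165.26]. Speed limits (degrees/s): [136.94, 136.94, 180, 180, 180, 180].

INTERFACE

Orientations are given as a 3x3 rotation matrix whose columns are the frame's x, y, z axes.
In Python, from bench import manip, optics gives the robot as it stands.
- The arm moves only by the tool arm_command, never from a script. Its argument "plan" is a list of rows, each a list of 6 numbers: the shift along the tool's x, y, z in m, then the turn, a rotation vector about the tool's x, y, z in degrees. In form: [[tx, ty, tz, ax, ay, az], ...]. A call has 1 to 8 rows; each row is the pose to reach, as a shift and turn from the pose commanded when the call began, along the tool's axes at that moment; what a row does not reach only later rows make up. A row lasts 1/10 s, in which the tool goes at most 50 mm and 8.59 degrees, less where a joint would pass 70% of its speed; a pose out of reach is approached as far as the arm can. A call with a gripper value outside its range is refused whole. "fingers" is the finger opening in m, from 0 to 0.0881, set as the call begins (left out, the last holds). The fingers move at their own pace and stop on an object; "force" is the grip in N (left out, the last holds). Time passes only in rows, so rows that repeat a pose let the fingers close. It gives the time, the measured TCP pose, the force and the opening at its end, in the units of the state.
- manip.get_obs(): the state, without advancing time (a new reading comes with each control period).
- optics.get_image(name): name is "scene" or "top"; returns the picture (384x512x3 uint8, red, green, blue); there is no depth.
- optics.calibration(name): a dict with "camera_matrix" (3x3 intrinsics, pixels), "rvec" (rotation vector, rad) and "tvec" (3), from world to camera coordinates, as OpenCV has them. Camera axes: x right, y down, z forward; pixel columns grow to the right and rows downward; lengths in m; the calibration is good to about 2 mm. A picture is of the moment at which its call begins. calibration takes no time and is no camera call.
- manip.finish_job(): hands the job in, once; it reports no verdict.
The state is a dict: "time": time; "qpos": joint angles; "joint_vel": joint speeds; "joint_efforts": joint torques, N m; "tool_pos": TCP position; "ee_rot": TCP orientation; "contact_force": force on the tool from outside, world axes, zero at the start; "wrist_torque": the same for the moment, N m; "width": finger opening in m.
Only numpy, scipy, OpenCV 4.12 (cv2) and the standard library are available. Lean on these libraries where they do the work, as an engineer would, in place of code of your own. Each camera call takes 0.05 s, during which the arm holds its last target.

## Working session

There is one attempt and no reset: what is moved stays moved. The work goes in short steps, Python scripts to look and compute and a tool call to move; the robot and the scene stay as the last step left them, time stands still between calls to the robot, and variables do not carry over. Pictures are saved under pics/ and viewed, and the job is handed in when it is done.

Besides the shell and the picture viewer there is one more tool, called after "Emit:" by a JSON object that holds its "api" and its "payload". arm_command: Moves the arm, as the interface text tells. Its arguments: {"type":"object","properties":{"plan":{"type":"array"},"fingers":{"type":"number"},"force":{"type":"number"}},"required":["plan"]}

```bash
mkdir -p pics; ls; python3 - <<'E'
from bench import manip, optics
import cv2
for n in("scene","top"):
    im=optics.get_image(n); cv2.imwrite(f"pics/{n}0.png",cv2.resize(im[:,:,::-1],(800,600),interpolation=cv2.INTER_CUBIC))
    cv2.imwrite(f"pics/{n}0raw.png",im[:,:,::-1])
    print(n,optics.calibration(n))
print(manip.get_obs())
E
```

```text
pics
scene {'camera_matrix': array([[406.51507276,   0.        , 263.04114327],
       [  0.        , 406.51507276, 196.26221255],
       [  0.        ,   0.        ,   1.        ]]), 'rvec': array([ 1.76848577,  1.48471926, -0.76411822]), 'tvec': array([-0.12861876, -0.23526074,  1.53037713])}
top {'camera_matrix': array([[361.00824241,   0.        , 250.75653243],
       [  0.        , 361.00824241, 193.50375074],
       [  0.        ,   0.        ,   1.        ]]), 'rvec': array([ 2.17737406, -2.03960362,  0.20014494]), 'tvec': array([0.00718197, 0.52234477, 1.20924095])}
{'time': 0.1, 'qpos': array([ 6.31232006e+01,  2.18360403e+01,  7.43774894e+01, -1.53515247e-03,
        8.38590590e+01, -1.23356445e+01]), 'joint_vel': array([-0.05579532,  0.00362629, -0.02379432, -0.01640548, -0.07544833,
        0.0712385 ]), 'joint_efforts': array([ 4.03280690e-03, -4.38648105e+01, -2.24907410e+01,  7.14680040e-02,
        3.42529477e-02, -6.42758346e-05]), 'tool_pos': array([0.13799346, 0.53217288, 0.25522691]), 'ee_rot': array([[-9.67968202e-01,  2.51072217e-01, -5.48975759e-04],
       [ 2.51072698e-01,  9.67967559e-01, -1.14210501e-03],
       [ 2.44639888e-04, -1.24335416e-03, -9.99999197e-01]]), 'contact_force': array([-1.05814858,  0.49975175,  0.13652828]), 'wrist_torque': array([-0.0001604 ,  0.00819701, -0.00820611]), 'width': 0.08828956168686278}
```

View pics/scene0.png

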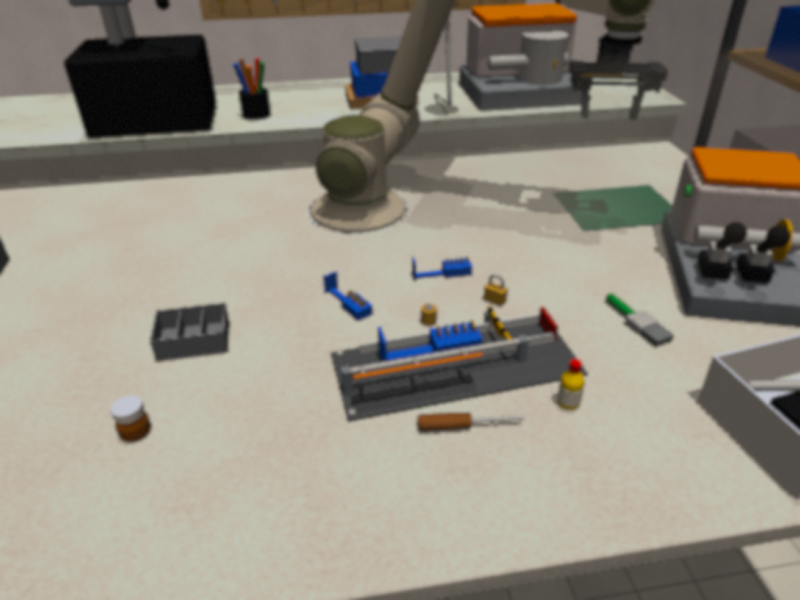

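View pics/top0.png

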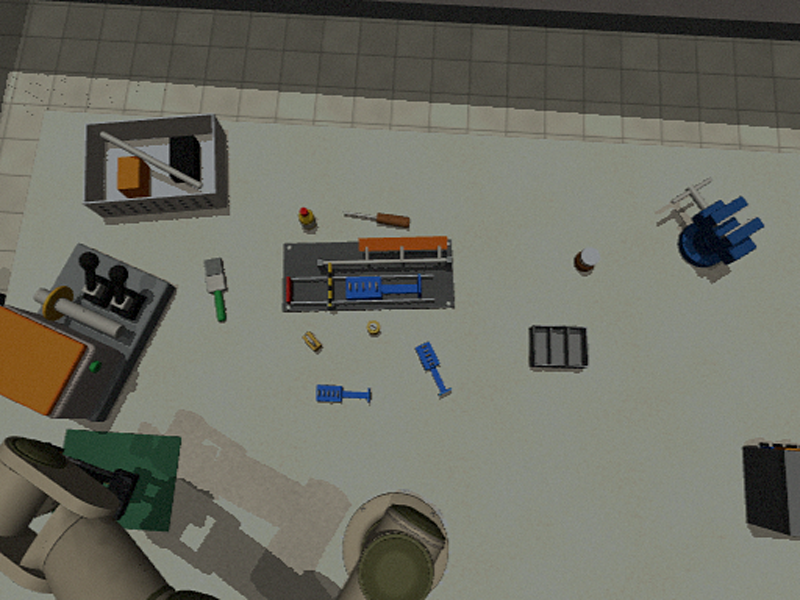

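The three racks, by pixel in the 800x600 top view:
- (383,287): in the chute, larger, with the long tail.
- (345,394): small, on the bench.
- (433,370): small, on the bench.

I choose the one in the chute and will check it in a close crop.

```bash
python3 - <<'E'
import cv2
a=cv2.imread('pics/top0raw.png')[145:260,170:300]; cv2.imwrite('pics/ctop.png',cv2.resize(a,None,fx=5.2,fy=5.2,interpolation=cv2.INTER_CUBIC)[:600])
a=cv2.imread('pics/scene0raw.png')[180:275,205:380]; cv2.imwrite('pics/cscene.png',cv2.resize(a,None,fx=4.5,fy=4.5,interpolation=cv2.INTER_CUBIC))
E
```

```text
(no output)
```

View pics/ctop.png

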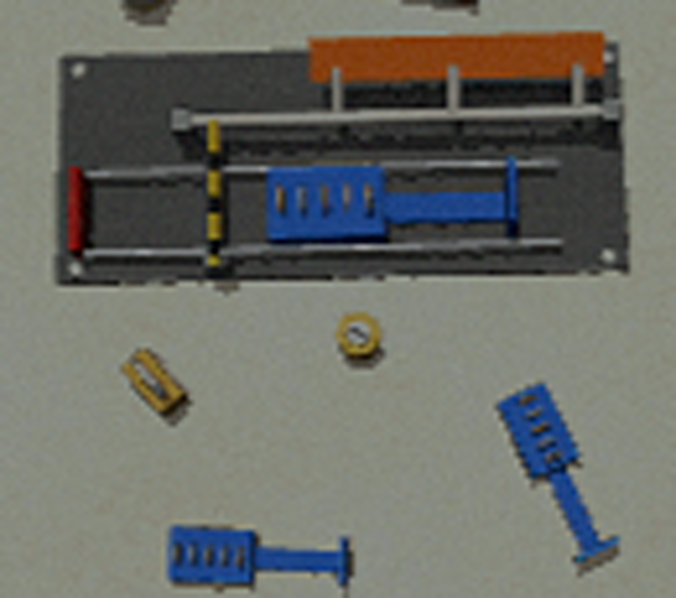

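View pics/cscene.png

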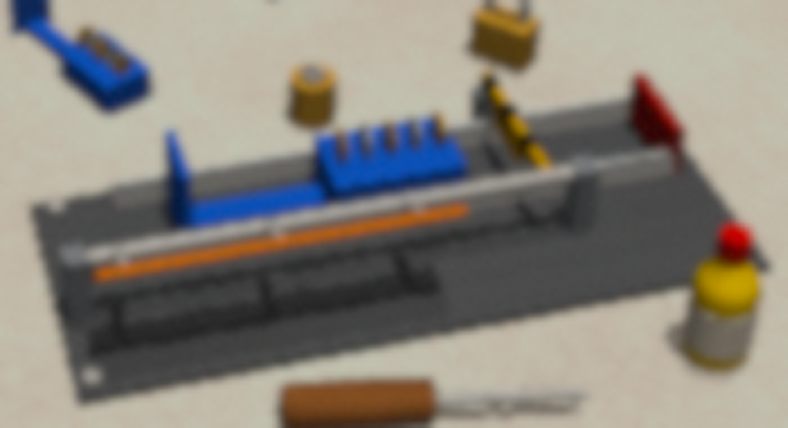

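The crop shows the chosen rack: block at crop (325,205), long tail, push plate at (512,195). It stands in the chute with the gate bar at (213,195). The bench racks are smaller look-alikes. Next I fit the chute pose from corners, posts and stop.

```bash
cat > h.py <<'E'
import numpy as np, cv2
from bench import optics
def ray(n,uv,z):
    c=optics.calibration(n); R=cv2.Rodrigues(c['rvec'])[0]; t=c['tvec']
    p=cv2.undistortPoints(np.array([[uv]],float),c['camera_matrix'],None)[0,0]
    d=R.T@np.array([p[0],p[1],1]); o=-R.T@t
    return o+d*(z-o[2])/d[2]
def proj(n,P):
    c=optics.calibration(n); return cv2.projectPoints(np.array(P,float).reshape(-1,3),c['rvec'],c['tvec'],c['camera_matrix'],None)[0][:,0]
E
python3 - <<'E'
from h import *
off=np.array([170,145.])
def raw(c): return (np.array(c)+.5)/5.2-.5+off
pts=[((58,57),.12,.115,.006),((618,43),.12,-.285,.006),((627,270),-.045,-.285,.006),((57,283),-.045,.115,.006),((182,119),.058,.022,.052),((612,108),.058,-.273,.052),((82,210),0,.092,.040),((213,195),.010,0,.051)]
# scene points (crop 4.5, offset 205,180)
def rs(c): return (np.array(c)+.5)/4.5-.5+np.array([205,180.])
sp=[((82,402),.12,-.285,.006),((768,265),.12,.115,.006),((34,207),-.045,-.285,.006),((75,254),.058,-.273,.052),((586,165),.058,.022,.052)]
def fit(W,L):
    W=np.array(W)[:,:2];L=np.array(L)
    a=W-W.mean(0);b=L-L.mean(0)
    th=np.arctan2((b[:,0]*a[:,1]-b[:,1]*a[:,0]).sum(),(a*b).sum())
    R=np.array([[np.cos(th),-np.sin(th)],[np.sin(th),np.cos(th)]]);t=W.mean(0)-R@L.mean(0)
    print(np.degrees(th),t,((W-(L@R.T+t))*1000).round(1).tolist());return th,t,R
A=[ray('top',raw(c),z) for c,x,y,z in pts];LA=[(x,y) for c,x,y,z in pts]
B=[ray('scene',rs(c),z) for c,x,y,z in sp];LB=[(x,y) for c,x,y,z in sp]
fit(A,LA);fit(B,LB);th,t,R=fit(A+B,LA+LB)
np.savez('chute.npz',th=th,t=t,R=R)
for n,c,f,z in[('top',(268,205),raw,.038),('top',(384,205),raw,.038),('top',(518,195),raw,.062),('scene',(183,222),rs,.006)]:
    p=ray(n,f(c),z);print(c,p, (R.T@(p[:2]-t)).round(4))
E
```

```text
5.254920194152616 [0.54744215 0.18495752] [[0.7, 0.6], [0.0, 0.6], [-0.3, 2.0], [1.5, -0.8], [1.4, -0.9], [1.0, 0.0], [0.2, -1.1], [-4.4, -0.4]]
5.277234066191316 [0.55225842 0.18509766] [[0.4, 0.9], [-1.2, -2.9], [1.3, 2.6], [-1.2, -0.3], [0.8, -0.4]]
5.406935073958711 [0.54908104 0.1848805 ] [[-0.7, 0.4], [-2.4, 0.3], [-2.7, 2.1], [0.1, -0.6], [-0.2, -1.0], [-1.3, -0.1], [-1.2, -1.0], [-6.1, -0.3], [2.9, 0.8], [2.3, -2.9], [3.8, 2.9], [1.3, -0.2], [4.0, -0.4]]
(268, 205) [0.55138413 0.14904517 0.038     ] [-0.0011 -0.0359]
(384, 205) [0.55650571 0.06979303 0.038     ] [-0.0035 -0.1153]
(518, 195) [ 0.56366338 -0.02055293  0.062     ] [-0.0048 -0.2059]
(183, 222) [ 0.56408604 -0.01498552  0.006     ] [-0.0039 -0.2004]
```

Emit:
{"api": "arm_command", "payload": {"plan": [[-0.037,-0.027,0,0,0,8],[-0.074,-0.054,0,0,0,16],[-0.111,-0.081,0,0,0,24],[-0.148,-0.108,0,0,0,32],[-0.185,-0.135,0,0,0,40],[-0.222,-0.162,0,0,0,48],[-0.259,-0.189,0,0,0,56],[-0.296,-0.216,0,0,0,64]], "fingers": 0.0765, "force": 20}}

```text
time: 0.9
tool_pos: [0.3711, 0.2473, 0.2557]
ee_rot: [[-0.193, 0.981, -0.0], [0.981, 0.193, -0.0], [0.0, -0.0, -1.0]]
contact_force: [0.5, -0.0, 0.6]
width: 0.0762
```

```bash
cat > d.py <<'E'
from h import *
import sys
from bench import manip
TH=np.radians(5.27); T=np.array([.5495,.185]); RC=np.array([[np.cos(TH),-np.sin(TH)],[np.sin(TH),np.cos(TH)]])
def here():
    o=manip.get_obs(); c=RC.T@(o['tool_pos'][:2]-T); print('chute',c.round(4),'tipz',(o['tool_pos'][2]-.017).round(4),'F',o['contact_force'].round(2)); return o
if __name__=='__main__':
    o=here(); cx,cy,tipz=map(float,sys.argv[1:4])
    w=np.append(RC@[cx,cy]+T,tipz+.017); R=o['ee_rot']
    Rt=np.column_stack([[-np.sin(TH),np.cos(TH),0],[np.cos(TH),np.sin(TH),0],[0,0,-1]])
    print('shift',(R.T@(w-o['tool_pos'])).round(4),'turn',np.degrees(cv2.Rodrigues(R.T@Rt)[0].ravel()).round(2))
E
python3 d.py 0.047 -0.235 0.12
```

```text
chute [-0.1719  0.0784] tipz 0.2387 F [ 0.46 -0.03  0.62]
shift [-0.3342  0.1858  0.1186] turn [-0.02  0.    5.86]
```

Emit:
{"api": "arm_command", "payload": {"plan": [[-0.042,0.023,0,0,0,0.8],[-0.084,0.046,0,0,0,1.6],[-0.125,0.07,0,0,0,2.4],[-0.167,0.093,0,0,0,3.2],[-0.21,0.116,0,0,0,4],[-0.25,0.14,0,0,0,4.8],[-0.292,0.163,0,0,0,5.86],[-0.334,0.186,0,0,0,5.86]]}}

```text
time: 1.7
tool_pos: [0.6199, -0.0431, 0.2553]
ee_rot: [[-0.097, 0.995, -0.001], [0.995, 0.097, 0.0], [0.0, -0.001, -1.0]]
contact_force: [-0.3, 0.3, 0.9]
width: 0.0765
```

Emit:
{"api": "arm_command", "payload": {"plan": [[0,0,0.03,0,0,0],[0,0,0.06,0,0,0],[0,0,0.09,0,0,0],[0,0,0.118,0,0,0],[0,0,0.118,0,0,0]]}}

```text
time: 2.2
tool_pos: [0.6173, -0.0411, 0.1339]
ee_rot: [[-0.097, 0.995, -0.008], [0.995, 0.097, 0.002], [0.003, -0.007, -1.0]]
contact_force: [0.3, -0.7, 0.5]
width: 0.0764
```

```bash
python3 d.py 0.047 -0.235 0.12; python3 - <<'E'
from bench import optics
import cv2
a=optics.get_image('top')[:,:,::-1][145:260,170:330]; cv2.imwrite('pics/ct1.png',cv2.resize(a,None,fx=4.8,fy=4.8,interpolation=cv2.INTER_CUBIC))
a=optics.get_image('scene')[:,:,::-1][140:275,185:380]; cv2.imwrite('pics/cs1.png',cv2.resize(a,None,fx=4,fy=4,interpolation=cv2.INTER_CUBIC))
E
```

```text
chute [ 0.0468 -0.2314] tipz 0.1169 F [ 0.28 -0.66  0.47]
shift [-0.0036  0.0002 -0.0031] turn [-0.43 -0.16  0.32]
```

View pics/ct1.png

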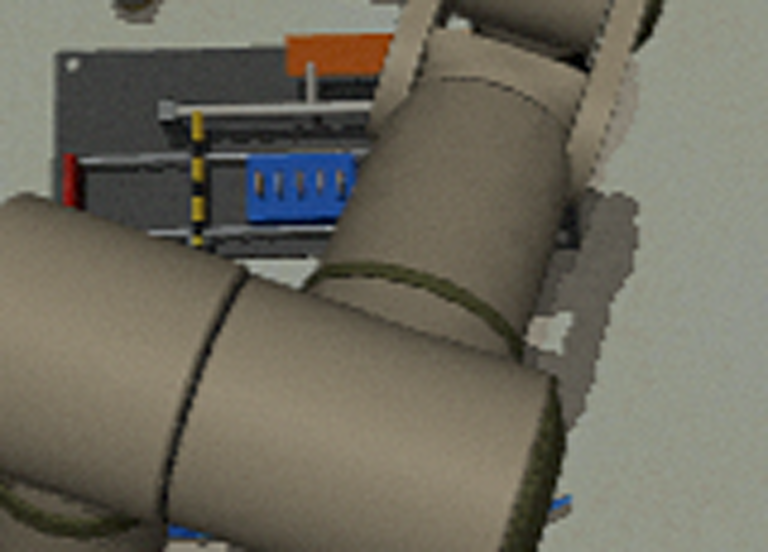

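View pics/cs1.png

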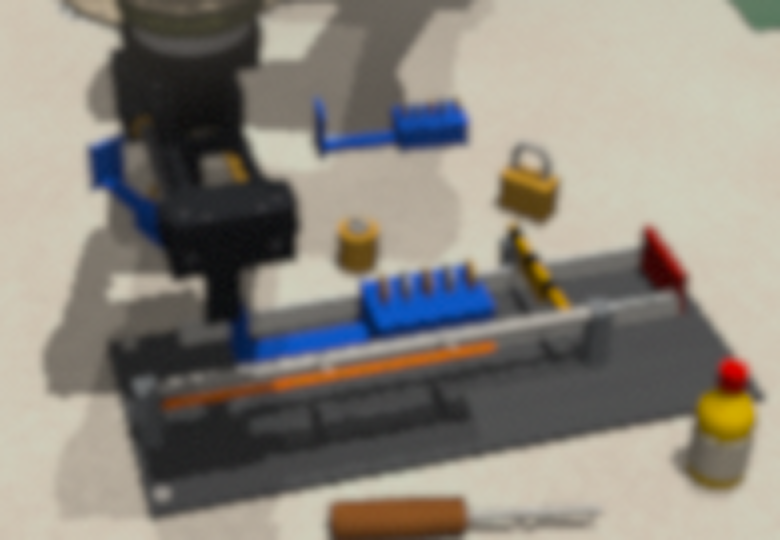

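```bash
python3 - <<'E'
from d import *
o=here();R=o['ee_rot'];p=o['tool_pos']
for dx in(-9,9):
  for s in(1,-1):
    P=p+R@[dx/1e3,s*(.038+.009),.017]
    print(dx,s,P.round(3),((proj('scene',P)[0]-[185,140]+.5)*4-.5).round(0))
E
```

```text
chute [ 0.0486 -0.2319] tipz 0.1212 F [-0.13 -0.32  0.98]
-9 1 [ 0.667 -0.046  0.121] [207. 324.]
-9 -1 [ 0.573 -0.055  0.121] [174. 230.]
9 1 [ 0.665 -0.028  0.121] [238. 319.]
9 -1 [ 0.572 -0.037  0.121] [203. 226.]
```

Emit:
{"api": "arm_command", "payload": {"plan": [[-0.004,0,-0.003,0,0,0.3],[-0.004,0,-0.003,0,0,0.3],[-0.004,0,-0.003,0,0,0.3]]}}

```text
time: 2.6
tool_pos: [0.6198, -0.0456, 0.142]
ee_rot: [[-0.092, 0.996, 0.002], [0.996, 0.092, -0.001], [-0.001, 0.002, -1.0]]
contact_force: [0.2, 0.3, 0.7]
width: 0.0765
```

```bash
python3 d.py 0.047 -0.235 0.08
```

```text
chute [ 0.0488 -0.2361] tipz 0.125 F [0.25 0.27 0.66]
shift [ 0.0012 -0.0019  0.045 ] turn [0.11 0.04 0.02]
```

Emit:
{"api": "arm_command", "payload": {"plan": [[0,-0.001,0.02,0,0,0],[0,-0.002,0.035,0,0,0],[0,-0.002,0.045,0,0,0],[0,-0.002,0.045,0,0,0],[0,-0.002,0.045,0,0,0]]}}

```text
time: 3.1
tool_pos: [0.6178, -0.0456, 0.0964]
ee_rot: [[-0.092, 0.996, 0.001], [0.996, 0.092, -0.0], [-0.0, 0.001, -1.0]]
contact_force: [0.4, -0.4, -0.1]
width: 0.0763
```

```bash
python3 d.py 0.047 -0.235 0.05
```

```text
chute [ 0.0468 -0.2359] tipz 0.0794 F [ 0.44 -0.43 -0.06]
shift [0.0009 0.0002 0.0294] turn [0.05 0.02 0.03]
```

Emit:
{"api": "arm_command", "payload": {"plan": [[0,0,0.006,0,0,0],[0,0,0.012,0,0,0],[0,0,0.018,0,0,0],[0,0,0.024,0,0,0],[0,0,0.029,0,0,0],[0,0,0.029,0,0,0]]}}

```text
time: 3.7
tool_pos: [0.6175, -0.0456, 0.0662]
ee_rot: [[-0.092, 0.996, -0.0], [0.996, 0.092, 0.0], [0.0, -0.0, -1.0]]
contact_force: [1.3, 0.3, 3.8]
width: 0.0765
```

```bash
python3 d.py 0.047 -0.235 0.034; python3 - <<'E'
from bench import optics
import cv2
a=optics.get_image('scene')[:,:,::-1][140:275,185:380]; cv2.imwrite('pics/cs2.png',cv2.resize(a,None,fx=4,fy=4,interpolation=cv2.INTER_CUBIC))
E
```

```text
chute [ 0.0465 -0.2359] tipz 0.0492 F [1.32 0.31 3.76]
shift [0.0009 0.0005 0.0152] turn [-0.01 -0.    0.02]
```

View pics/cs2.png

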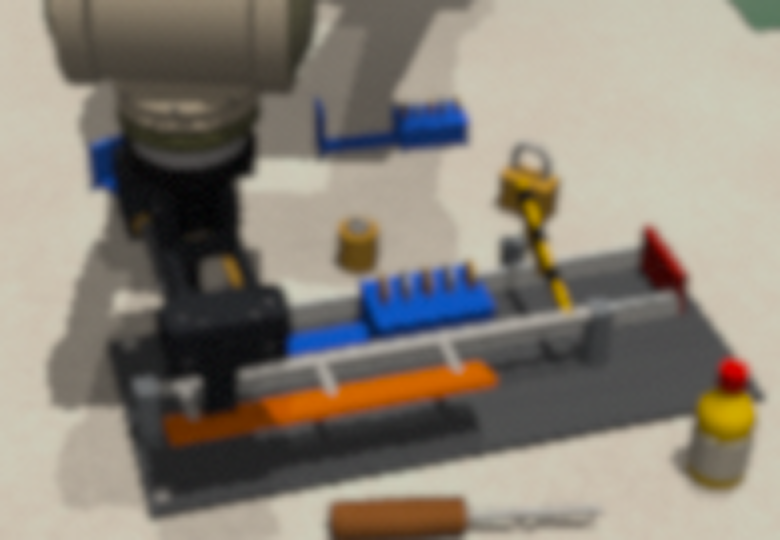

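The finger is on the paddle at (220,400), and the bar is part-way up with its tip at (527,195). I keep pressing.

Emit:
{"api": "arm_command", "payload": {"plan": [[0,0,0.005,0,0,0],[0,0,0.01,0,0,0],[0,0,0.013,0,0,0],[0,0,0.016,0,0,0],[0,0,0.016,0,0,0],[0,0,0.016,0,0,0]]}}

```text
time: 4.35
tool_pos: [0.6168, -0.0456, 0.0508]
ee_rot: [[-0.092, 0.996, -0.002], [0.996, 0.092, 0.0], [0.0, -0.002, -1.0]]
contact_force: [-3.8, 0.3, 9.1]
width: 0.0764
```

```bash
cat > look.py <<'E'
from d import *
import sys
here()
a=optics.get_image('scene')[:,:,::-1]
a=a[140:275,185:380]; cv2.imwrite(f'pics/{sys.argv[1]}.png',cv2.resize(a,None,fx=4,fy=4,interpolation=cv2.INTER_CUBIC))
for th in(.6,.7,.75,.8,.85,.9,.95):
    x=.058-.102*np.cos(th); z=.046+.102*np.sin(th)
    P=np.append(RC@[x,0]+T,z); print(th,((proj('scene',P)[0]-[185,140]+.5)*4-.5).round(0))
E
python3 look.py cs3
```

```text
chute [ 0.0458 -0.2358] tipz 0.0338 F [-3.8   0.31  9.06]
0.6 [526. 171.]
0.7 [530. 166.]
0.75 [532. 164.]
0.8 [535. 162.]
0.85 [537. 161.]
0.9 [540. 160.]
0.95 [543. 159.]
```

View pics/cs3.png

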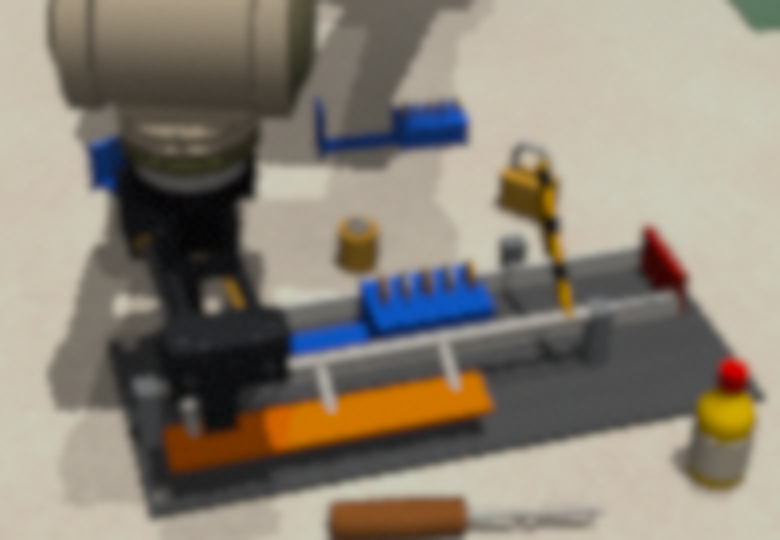

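```bash
python3 - <<'E'
from d import *
for c in[(332,411),(457,388),(322,398),(440,376),(334,432),(492,412),(486,374),(165,472),(210,428),(235,425),(195,432)]:
    uv=(np.array(c)+.5)/4-.5+[185,140]
    p=ray('scene',uv,.033); print(c,(RC.T@(p[:2]-T)).round(4))
im=cv2.imread('pics/cs3.png')[330:500,130:520]
cv2.imwrite('pics/z3.png',cv2.resize(im,None,fx=2,fy=2,interpolation=cv2.INTER_CUBIC))
E
```

```text
(332, 411) [ 0.0908 -0.1658]
(457, 388) [ 0.0911 -0.0854]
(322, 398) [ 0.0778 -0.1685]
(440, 376) [ 0.0776 -0.0919]
(334, 432) [ 0.1091 -0.1696]
(492, 412) [ 0.1175 -0.0721]
(486, 374) [ 0.0835 -0.0635]
(165, 472) [ 0.1156 -0.2739]
(210, 428) [ 0.0859 -0.2407]
(235, 425) [ 0.0873 -0.2256]
(195, 432) [ 0.0869 -0.2501]
```

View pics/z3.png

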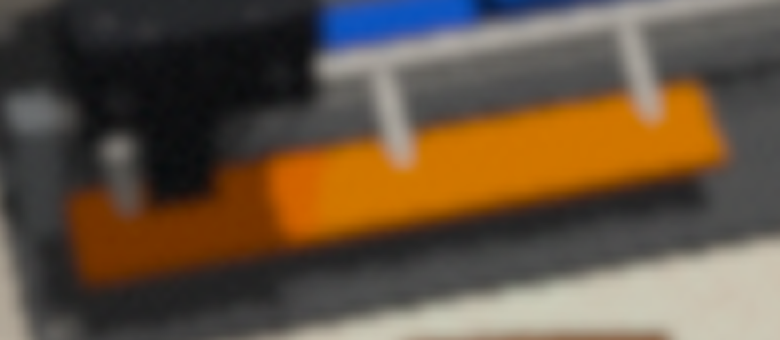

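The arm stubs overlap the inner 7 mm of the paddle top, at zoom (400,165) and (650,120), and they would block the finger as it slides. I shift the paddle finger outward, past the stubs, by opening the fingers and moving the hand +x.

Emit:
{"api": "arm_command", "payload": {"plan": [[0,0.001,-0.001,0,0,0],[0,0.003,-0.001,0,0,0],[0,0.004,-0.001,0,0,0],[0,0.004,-0.001,0,0,0],[0,0.004,-0.001,0,0,0]], "fingers": 0.088}}

```text
time: 4.9
tool_pos: [0.6208, -0.0452, 0.0515]
ee_rot: [[-0.092, 0.996, -0.002], [0.996, 0.092, 0.0], [0.0, -0.002, -1.0]]
contact_force: [-1.6, -0.3, 5.4]
width: 0.0881
```

```bash
python3 look.py cs4; python3 - <<'E'
import cv2
im=cv2.imread('pics/cs4.png')[330:500,130:520]
cv2.imwrite('pics/z4.png',cv2.resize(im,None,fx=2,fy=2,interpolation=cv2.INTER_CUBIC))
E
```

```text
chute [ 0.0499 -0.2357] tipz 0.0345 F [-1.63 -0.25  5.42]
0.6 [526. 171.]
0.7 [530. 166.]
0.75 [532. 164.]
0.8 [535. 162.]
0.85 [537. 161.]
0.9 [540. 160.]
0.95 [543. 159.]
```

View pics/z4.png

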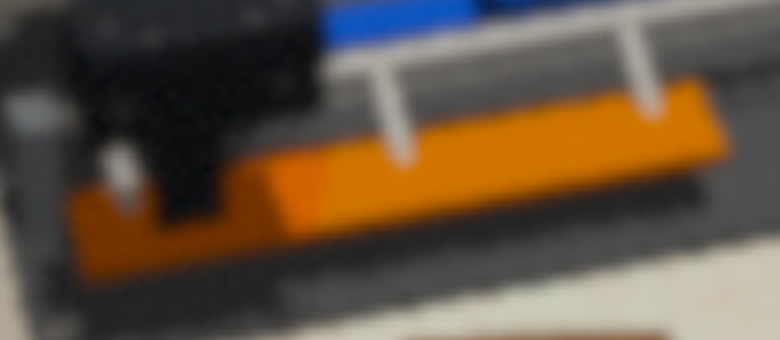

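View pics/cs4.png

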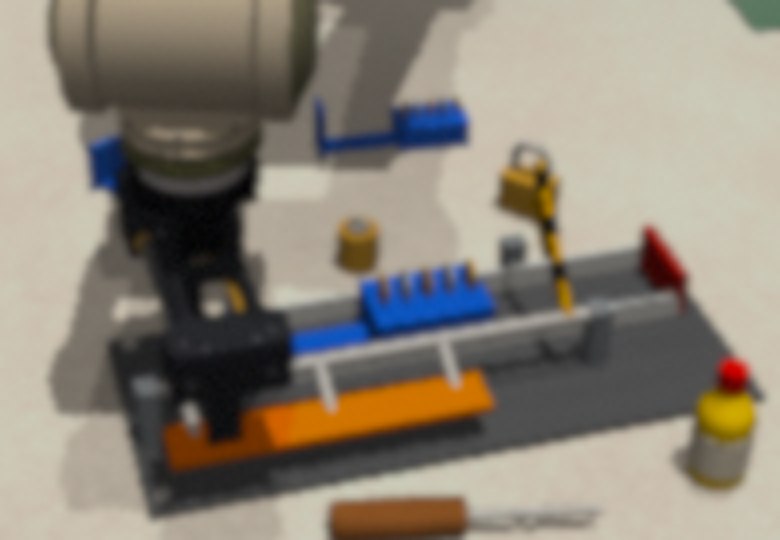

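Emit:
{"api": "arm_command", "payload": {"plan": [[0,0.002,0,0,0,0],[0,0.004,0.001,0,0,0],[0,0.005,0.0015,0,0,0],[0,0.005,0.0015,0,0,0],[0,0.005,0.0015,0,0,0]]}}

```text
time: 5.45
tool_pos: [0.626, -0.0447, 0.05]
ee_rot: [[-0.092, 0.996, -0.001], [0.996, 0.092, 0.0], [0.0, -0.001, -1.0]]
contact_force: [-3.9, 0.7, 4.4]
width: 0.0881
```

```bash
python3 look.py cs5|head -1; python3 - <<'E'
import cv2
im=cv2.imread('pics/cs5.png')
cv2.imwrite('pics/z5.png',cv2.resize(im[330:500,130:520],None,fx=2,fy=2,interpolation=cv2.INTER_CUBIC))
E
```

```text
chute [ 0.055  -0.2357] tipz 0.033 F [-3.94  0.69  4.38]
```

View pics/z5.png

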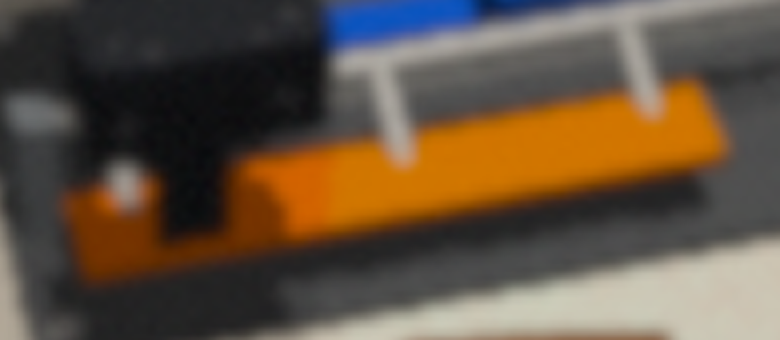

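Emit:
{"api": "arm_command", "payload": {"plan": [[0,0,0.001,0,0,0],[0,0,0.001,0,0,0],[0,0,0.001,0,0,0]]}}

```text
time: 5.8
tool_pos: [0.6261, -0.0447, 0.0492]
ee_rot: [[-0.092, 0.996, -0.001], [0.996, 0.092, 0.0], [0.0, -0.001, -1.0]]
contact_force: [-3.1, 0.8, 5.2]
width: 0.0875
```

```bash
python3 look.py cs6; python3 - <<'E'
import cv2
im=cv2.imread('pics/cs6.png')
cv2.imwrite('pics/z6.png',cv2.resize(im[120:340,440:720],None,fx=2.7,fy=2.7,interpolation=cv2.INTER_CUBIC))
E
```

```text
chute [ 0.0552 -0.2358] tipz 0.0322 F [-3.09  0.76  5.16]
0.6 [526. 171.]
0.7 [530. 166.]
0.75 [532. 164.]
0.8 [535. 162.]
0.85 [537. 161.]
0.9 [540. 160.]
0.95 [543. 159.]
```

View pics/z6.png

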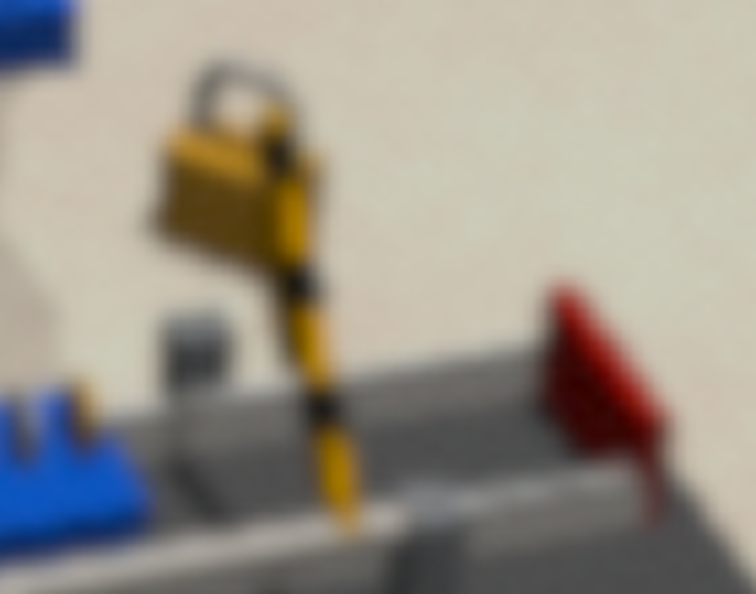

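Emit:
{"api": "arm_command", "payload": {"plan": [[0.004,0,0,0,0,0],[0.009,0,0,0,0,0],[0.014,0,0,0,0,0],[0.019,0,0,0,0,0],[0.024,0,0,0,0,0],[0.029,0,0,0,0,0],[0.034,0,0,0,0,0],[0.039,0,0,0,0,0]]}}

```text
time: 6.65
tool_pos: [0.6228, -0.0056, 0.0493]
ee_rot: [[-0.092, 0.996, 0.0], [0.996, 0.092, -0.0], [-0.0, 0.0, -1.0]]
contact_force: [1.8, -3.8, 4.8]
width: 0.088
```

```bash
python3 look.py cs7|head -1
```

```text
chute [ 0.0555 -0.1966] tipz 0.0323 F [ 1.79 -3.79  4.8 ]
```

View pics/cs7.png

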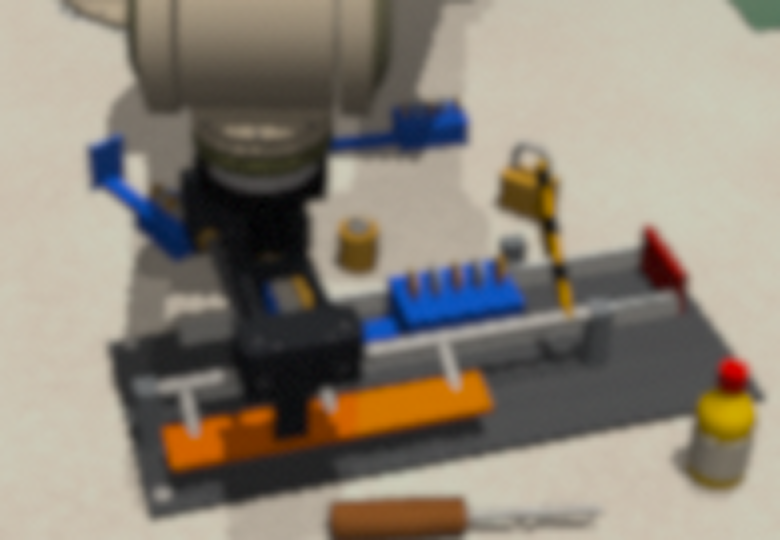

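The rack block moved forward to (455,297) and the bar is still up with its tip at (543,165). I continue, watching the force near the middle stub.

Emit:
{"api": "arm_command", "payload": {"plan": [[0.005,0,0,0,0,0],[0.01,0,0,0,0,0],[0.015,0,0,0,0,0],[0.02,0,0,0,0,0],[0.025,0,0,0,0,0],[0.03,0,0,0,0,0]]}}

```text
time: 7.3
tool_pos: [0.62, 0.0243, 0.0493]
ee_rot: [[-0.092, 0.996, -0.0], [0.996, 0.092, -0.0], [-0.0, -0.0, -1.0]]
contact_force: [1.3, -4.4, 4.6]
width: 0.0881
```

```bash
python3 d.py 0.055 -0.09 0.0322
```

```text
chute [ 0.0554 -0.1665] tipz 0.0323 F [ 1.29 -4.4   4.64]
shift [ 0.0765 -0.0004  0.0001] turn [-0.    0.01  0.03]
```

Emit:
{"api": "arm_command", "payload": {"plan": [[0.006,0,0,0,0,0],[0.012,0,0,0,0,0],[0.018,0,0,0,0,0],[0.024,0,0,0,0,0],[0.03,0,0,0,0,0],[0.036,0,0,0,0,0],[0.042,0,0,0,0,0],[0.048,0,0,0,0,0]]}}

```text
time: 8.1
tool_pos: [0.6154, 0.0721, 0.0493]
ee_rot: [[-0.092, 0.996, -0.0], [0.996, 0.092, -0.0], [-0.0, -0.0, -1.0]]
contact_force: [1.3, -5.4, 4.9]
width: 0.0877
```

```bash
python3 look.py cs8|head -1
```

```text
chute [ 0.0553 -0.1184] tipz 0.0323 F [ 1.3  -5.37  4.87]
```

View pics/cs8.png

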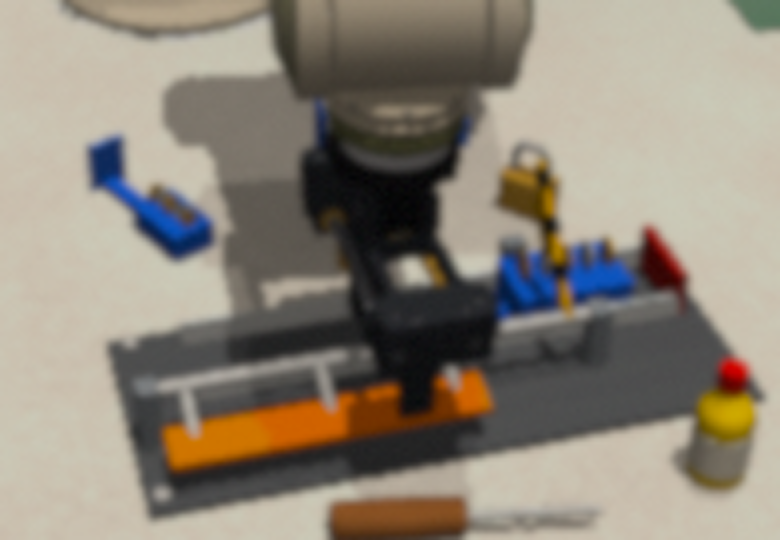

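The rack is passing under the raised bar, with its front near (632,275), and the gate is clear. About 30 mm remains.

Emit:
{"api": "arm_command", "payload": {"plan": [[0.005,0,0,0,0,0],[0.01,0,0,0,0,0],[0.014,0,0,0,0,0],[0.018,0,0,0,0,0],[0.021,0,0,0,0,0],[0.024,0,0,0,0,0],[0.026,0,0,0,0,0]]}}

```text
time: 8.85
tool_pos: [0.613, 0.0978, 0.0493]
ee_rot: [[-0.092, 0.996, -0.0], [0.996, 0.092, -0.0], [-0.0, -0.0, -1.0]]
contact_force: [0.2, -5.7, 6.1]
width: 0.0879
```

```bash
python3 look.py cs9|head -1
```

```text
chute [ 0.0552 -0.0927] tipz 0.0323 F [ 0.15 -5.65  6.08]
```

View pics/cs9.png

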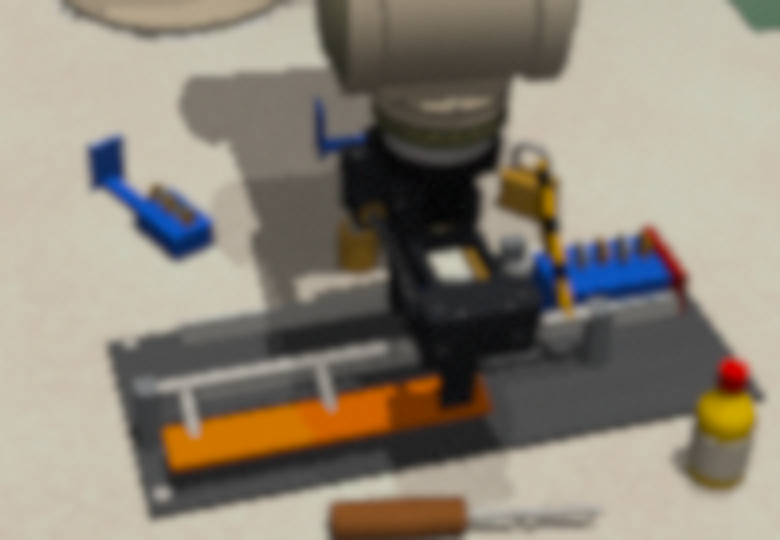

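The rack's front is close to the stop, at about (675,275). I take small 1–2 mm steps until the force rises.

Emit:
{"api": "arm_command", "payload": {"plan": [[0.001,0,0,0,0,0],[0.002,0,0,0,0,0],[0.003,0,0,0,0,0],[0.004,0,0,0,0,0],[0.004,0,0,0,0,0]]}}

```text
time: 9.4
tool_pos: [0.6127, 0.1014, 0.0492]
ee_rot: [[-0.093, 0.996, -0.0], [0.996, 0.093, -0.001], [-0.001, -0.0, -1.0]]
contact_force: [1.2, -5.6, 5.5]
width: 0.0885
```

Emit:
{"api": "arm_command", "payload": {"plan": [[0.001,0,0,0,0,0],[0.002,0,0,0,0,0],[0.003,0,0,0,0,0],[0.003,0,0,0,0,0]]}}

```text
time: 9.8
tool_pos: [0.6131, 0.1017, 0.0495]
ee_rot: [[-0.094, 0.996, 0.001], [0.996, 0.094, -0.006], [-0.006, 0.0, -1.0]]
contact_force: [0.9, -20.4, 6.3]
width: 0.0877
```

```bash
python3 look.py cs10|head -1
```

```text
chute [ 0.0556 -0.0888] tipz 0.0325 F [  0.88 -20.45   6.33]
```

View pics/cs10.png

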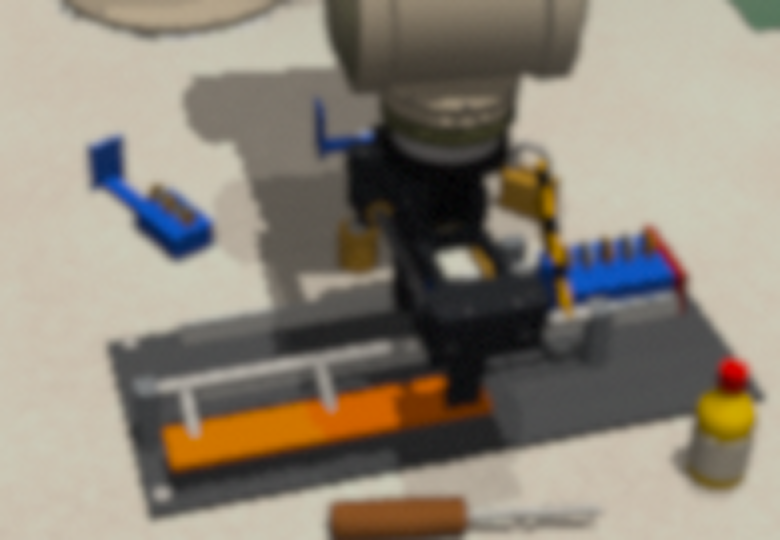

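Home: the force rose to 20 N with no more travel, and the rack sits on the stop at (680,270). I back off and raise slowly so the gate closes gently.

Emit:
{"api": "arm_command", "payload": {"plan": [[-0.003,0,0,0,0,0],[-0.006,0,0,0,0,0],[-0.012,0,0,0,0,0],[-0.018,0,0,0,0,0],[-0.018,0,0,0,0,0]]}}

```text
time: 10.35
tool_pos: [0.614, 0.0862, 0.0491]
ee_rot: [[-0.092, 0.996, -0.001], [0.996, 0.092, 0.0], [0.0, -0.001, -1.0]]
contact_force: [0.3, 0.7, 4.0]
width: 0.0882
```

Emit:
{"api": "arm_command", "payload": {"plan": [[0,0,-0.006,0,0,0],[0,0,-0.012,0,0,0],[0,0,-0.018,0,0,0],[0,0,-0.024,0,0,0],[0,0,-0.03,0,0,0],[0,0,-0.036,0,0,0],[0,0,-0.042,0,0,0],[0,0,-0.048,0,0,0]]}}

```text
time: 11.15
tool_pos: [0.6143, 0.0868, 0.0977]
ee_rot: [[-0.092, 0.996, 0.0], [0.996, 0.092, 0.0], [0.0, 0.0, -1.0]]
contact_force: [0.5, -0.1, 0.5]
width: 0.0881
```

Emit:
{"api": "arm_command", "payload": {"plan": [[0,0,-0.01,0,0,0],[0,0,-0.025,0,0,0],[0,0,-0.05,0,0,0],[0,0,-0.08,0,0,0],[0,0,-0.12,0,0,0],[0,0,-0.15,0,0,0],[0,0,-0.15,0,0,0]]}}

```text
time: 11.85
tool_pos: [0.6154, 0.0867, 0.2524]
ee_rot: [[-0.092, 0.996, 0.009], [0.996, 0.092, -0.0], [-0.001, 0.009, -1.0]]
contact_force: [-0.4, 0.5, -0.7]
width: 0.0883
```

```bash
python3 look.py cs11|head -1; python3 - <<'E'
from bench import optics
import cv2
a=optics.get_image('top')[:,:,::-1]; cv2.imwrite('pics/t11.png',cv2.resize(a,(800,600)))
E
```

```text
chute [ 0.0566 -0.1039] tipz 0.2354 F [-0.35  0.47 -0.69]
```

View pics/cs11.png

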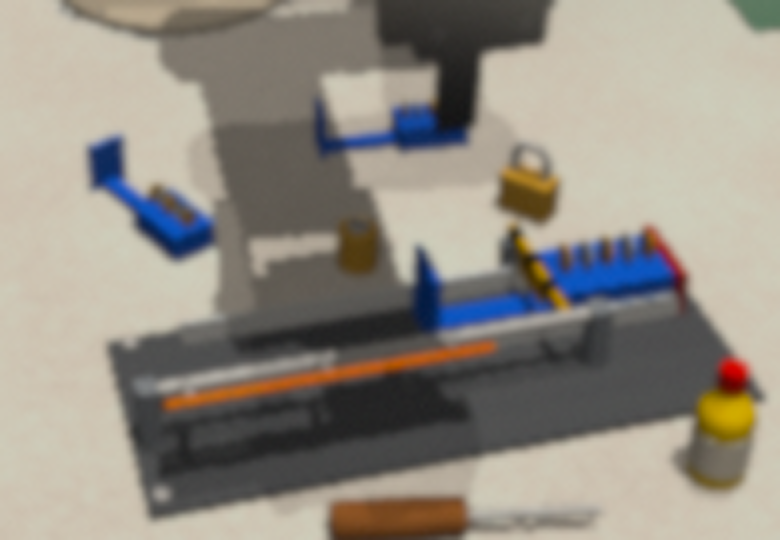

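View pics/t11.png

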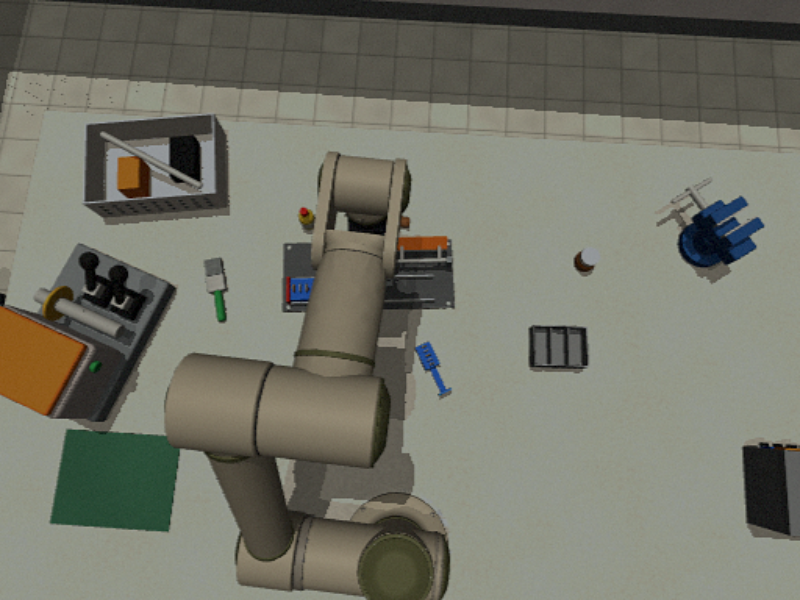

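```bash
python3 - <<'E'
from d import *
f=lambda c:(np.array(c)+.5)/4-.5+[185,140]
im=optics.get_image('scene')
for nm,c,z in[('plate base (start -0.200)',(428,329),.006),('plate top',(418,247),.062)]:
    p=ray('scene',f(c),z);print(nm,(RC.T@(p[:2]-T)).round(4))
a=im[140:275,185:380,::-1]; a=cv2.resize(a,None,fx=4,fy=4,interpolation=cv2.INTER_CUBIC)
cv2.imwrite('pics/z12.png',cv2.resize(a[200:340,400:720],None,fx=2.4,fy=2.4,interpolation=cv2.INTER_CUBIC))
E
```

```text
plate base (start -0.200) [ 0.0008 -0.0732]
plate top [-0.018  -0.0761]
```

View pics/z12.png

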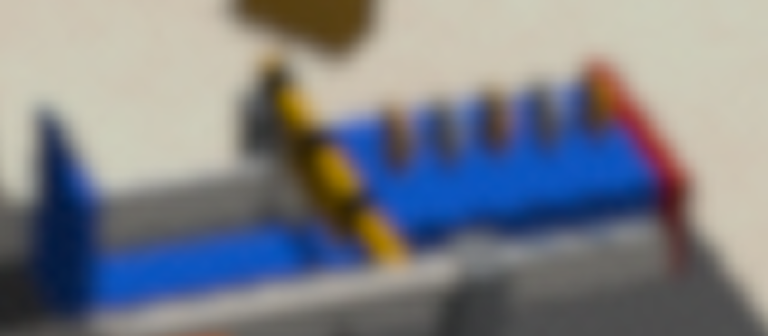

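The rack is flush with the red stop at (655,180), the bar is shut behind the block, and the push plate is at chute y of about -76 mm (home is -78). The robot is clear, so I hand in.

```bash
python3 -c "
from bench import manip
print(manip.finish_job())"
```

```text
the job is handed in; nothing more can be done
None
```

I handed the job in at about 12 s of the 48 s allowed. The rack is home against the red stop and the gate is shut behind it; `finish_job()` returns no verdict.

**What I did:** I pressed the paddle with one finger, which opened the gate to about 0.92 rad by the bar tip in the image. I then slid along the paddle while the other finger pushed the rack in. At the stop the force rose to 20 N with no more travel. I backed off and raised the hand slowly, so the gate swung shut gently.

**Last checks:**
- **Rack:** it looks flush with the red stop, with the push plate at chute y of about -76 mm (home is -78 mm).
- **Gate:** the bar tip is back at its starting pixel.
- **Robot:** it is clear of everything, with the fingertips about 0.235 m up. The force reads about zero.
- **Bystanders:** the ones I could see looked unmoved by eye. In the last top view the arm covers the padlock, the lock core and most of the screwdriver, so I judged those from the scene view. I did not measure their positions.

**What disagreed:**
- **Chute position:** the two cameras put the chute's world x about 5 mm apart. I used the middle value.
- **Paddle stubs:** the bracket ends stick out onto the top of the paddle, so I moved the finger outward before sliding to avoid them.

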